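# Rock the clinometer to its preset angle on the checking stud

### The job

Check the angle set on the clinometer: lift it by its grip and set it upright, sole level, with the middle of its sole on the round head of the stud on the wooden block. Then, keeping it in contact with the stud and its dial plate vertical, rock it sideways until the hanging pointer settles in front of the middle of the index tab, and finish while still holding it like that, sole on the stud; do not let go. Leave the other things on the desk where they are.

Things in the scene. Friction and masses are not known exactly. Their poses are not given: they have to be found in the camera images.
- clinometer: loose pendulum clinometer, 0.2 to 0.4 kg, standing on the desk: a flat aluminium sole bar 34 (x) x 130 (y) x 16 mm high, on it a round upright white dial disc (diameter 100, 10 mm thick, centre 66 mm up) and on top of that a black grip block 24 (x) x 36 (y) mm, from 113 to 151 mm above the underside. Origin: centre of the sole's underside; z up, dial faces -x, sole bar runs along y
- grip (a point): centre of the clinometer's grip block, 134 mm above the underside of the sole
- sole_mid (a point): middle of the underside of the clinometer's sole
- pointer (a joint): hanging pointer on the front of the dial: dark slim needle with a small round bob, swings freely about the dial's x axis through a pivot 96 mm above the underside and always settles plumb in about 1 to 2 s. Value = its angle relative to the dial (rad): 0 with the sole level, positive when the tip is towards the clinometer's +y end, i.e. when the +y end of the sole is lowered; tilting the clinometer by a makes it read a
- pointer_tip (a point): tip of the pointer, 56 mm from the pivot
- index_tab (a joint): index tab: small dark steel plate 10 mm wide and 16 mm high on the lower part of the dial, behind the path of the pointer's tip, stiff on the same pivot axis; it stays where it was set. Value = its angle in the same sense as the pointer's (rad); always on the +y side, 0.2 to 0.4
- tab_mid (a point): middle of the index tab as the pointer's tip passes it, 56 mm from the pivot
- stand: checking stand, fixed to the desk: dark wooden block 70 x 70 x 16 mm with an upright steel stud in its centre whose round head is a ball of radius 14 mm, its top 50 mm above the desk. Origin: centre of the block's underside
- stud_top (a point): highest point of the stud's round head, 50 mm above the desk
- cover_glass_box: bystander: clear square box 38 x 38 x 21 mm, origin under its centre
- loupe: bystander: folding loupe 26 x 54 x 15 mm, origin under its centre
- lens_tissue: bystander: booklet 55 x 85 x 10 mm, origin under its centre
- immersion_oil: bystander: small brown bottle, diameter 25, 56 mm high, origin under its centre
- slide_carton: bystander: carton 76 x 100 x 27 mm, origin under its centre
Mind the look-alikes: they are no part of the job. Leave any turquoise look-alike of the clinometer alone.

How it is judged:
On the way, in this order (a step that is already met when the one before it is completed fails the run):
1. the clinometer stands upright (within about 6 degrees of level) with the middle of its sole on the stud (contact force between clinometer and stand above 0.3 N and distance between sole_mid and stud_top below 0.02 m and angle between clinometer's own z axis and vertical below 0.1 rad), for 0.2 s.
2. rocked on the stud until the pointer rests in front of the tab (contact force between clinometer and stand above 0.3 N and distance between sole_mid and stud_top below 0.02 m and angle between clinometer's own x axis and vertical between 1.37 and 1.77 rad and velocity of joint pointer between -0.3 and 0.3 rad/s and distance between pointer_tip and tab_mid below 0.005 m), for 0.4 s.
At the end, for the whole second after the job is handed in: Held by the fingers (over 1 N), sole pressing on the stud (over 0.3 N), its middle within 20 mm of the stud top and 40 to 56 mm above the desk; dial vertical within 11 degrees front to back; pointer tip within 5 mm of the tab's middle, at rest (under 0.3 rad/s) (all of step 2 and contact force between the fingers and clinometer above 1 N and height (world z) of sole_mid between 0.04 and 0.056 m); the arm keeps its last pose, push and grip.
It fails at once if a bystander is pushed more than 30 mm from its place (distance of any of cover_glass_box, loupe, lens_tissue, immersion_oil, slide_carton from where it was at the start of the episode above 0.03 m).
It fails at once if the clinometer is tipped over (angle between clinometer's own z axis and vertical above 0.9 rad).
It also fails if it takes over 48 s, if anything falls off the work surface, if the arm or the gripper's body presses on something with over 40 N, if the wrist force passes 120 N, or if a joint passes its speed limit or range.

### The arm

A 6-joint arm with a two-finger parallel gripper is mounted at the origin on a cart in front of the work surface, level with it; the furniture and walls round the work are solid. World frame = base frame: x ahead of the robot, y to its left, z up, the work surface at z = 0. Lengths are in m, angles in rad, forces in N, time in s.
With the tool pointing down it reaches from about 0.375 to 0.975 m from the base axis. Payload 3.8 kg.
Tool frame: the origin (TCP) lies on the mounting face of the last link; the fingertips stand 173 mm ahead of it and the grasp point (between the pads) lies 155 mm ahead of it; z points along the fingers, y is the direction in which the jaws open and shut (so a half turn about z gives the same grasp; the last joint's range is limited). The gripper opens to 85 mm and grips with 20 to 120 N. Pads are 22 mm wide; open, the fingers measure 114 mm over their backs; the gripper's body (76 mm by 85 mm) begins 54 mm behind the grasp point. The pads swing forward as they close: fully open they stand 13 mm farther back than shut.
Start: joints at [1.067, 0.264, 1.604, -0, 1.274, -0.037], TCP at [0.304, 0.603, 0.405] pointing down, gripper open.
Joint ranges: [-2.63, 2.63], [-0.94, 2.18], [0.31, 2.57], [-1.31, 4.45], [0, 2.66], [-2.55, 2.55]. Speed limits (rad/s): [2.57, 2.57, 3.14, 3.14, 3.14, 3.14].

### API

Orientations are given as a rotation vector (axis times angle).
In Python, from workcell import bot gives the robot as it stands.
- The arm moves only by the shell command python3 -m jog 'ROWS' [FORCE]. ROWS is JSON, a list that holds one entry, the list of rows, each a list of 7 numbers: the closure, from 0 (fully open) to 1 (shut), then the shift along the tool's x, y, z in cm, then the turn, a rotation vector about the tool's x, y, z in rad. A call has 1 to 12 rows; each row is the pose to reach, as a shift and turn from the pose commanded when the call began, along the tool's axes at that moment; what a row does not reach only later rows make up. A row lasts 1/8 s, in which the tool goes at most 62.5 mm and 10.7 degrees, less where a joint would pass 70% of its speed; a pose out of reach is approached as far as the arm can. A call with a gripper value outside its range is refused whole. The fingers move at their own pace and stop on an object; FORCE is the grip in N (left out, the last holds). Time passes only in rows, so rows that repeat a pose let the fingers close. It gives the time, the measured TCP pose, the force and the opening at its end, in the units of the state.
- bot.read_state(): the state, without advancing time (a new reading comes with each control period).
- bot.read_camera(name): name is "scene" or "top"; returns the picture (384x512x3 uint8, red, green, blue); there is no depth.
- bot.camera_model(name): a dict with "intrinsics" (3x3 intrinsics, pixels), "rvec" (rotation vector, rad) and "tvec" (3), from world to camera coordinates, as OpenCV has them. Camera axes: x right, y down, z forward; pixel columns grow to the right and rows downward; lengths in m; the calibration is good to about 2 mm. A picture is of the moment at which its call begins. camera_model takes no time and is no camera call.
- bot.finish_job(): hands the job in, once; it reports no verdict.
The state is a dict: "time": time; "q": joint angles; "joint_vel": joint speeds; "joint_torque": joint torques, N m; "tool_pos": TCP position; "tcp_rot": TCP orientation; "wrist_force": force on the tool from outside, world axes, zero at the start; "torque": the same for the moment, N m; "width": opening from 0.0 (shut) to 1.0 (fully open).
Only numpy, scipy, OpenCV 4.12 (cv2) and the standard library are available. Lean on these libraries where they do the work, as an engineer would, in place of code of your own. Each camera call takes 0.05 s, during which the arm holds its last target.

## Working session

There is one attempt and no reset: what is moved stays moved. The work goes in short steps, Python scripts to look and compute and a shell command to move; the robot and the scene stay as the last step left them, time stands still between calls to the robot, and variables do not carry over. Pictures are saved under pics/ and viewed, and the job is handed in when it is done.

```bash
ls; mkdir -p pics; python3 - <<'E'
from workcell import bot
import cv2,numpy as np
s=bot.read_state()
print(s)
for n in("scene","top"):
    im=bot.read_camera(n); cv2.imwrite(f"pics/{n}0.png",im[:,:,::-1]); 
    m=bot.camera_model(n); print(n,m)
E
```

```text
pics
{'time': 0.0, 'q': array([ 1.06709260e+00,  2.64762547e-01,  1.60536507e+00, -9.72259766e-06,
        1.27369680e+00, -3.68889744e-02]), 'joint_vel': array([-0.00028703, -0.0013158 ,  0.00123578, -0.00152878, -0.00062063,
       -0.00016132]), 'joint_torque': array([-5.19278929e-04, -5.15118921e+01, -3.67304599e+01, -1.84751852e-04,
        1.34713127e-02, -8.07884447e-06]), 'tool_pos': array([0.30361263, 0.60248419, 0.40336009]), 'tcp_rot': array([-0.72649049, -3.05583326,  0.00338162]), 'wrist_force': array([ 0.25819828, -0.54157174,  0.55913297]), 'torque': array([-0.05130774, -0.00066252,  0.05559218]), 'width': 0.9977978756497689}
scene {'intrinsics': array([[408.96286362,   0.        , 253.07378039],
       [  0.        , 408.96286362, 191.70653793],
       [  0.        ,   0.        ,   1.        ]]), 'rvec': array([ 2.12020192, -1.03937224,  0.42948208]), 'tvec': array([-0.34668975,  0.40715954,  0.79065199])}
top {'intrinsics': array([[379.14342581,   0.        , 255.57535253],
       [  0.        , 379.14342581, 195.24799987],
       [  0.        ,   0.        ,   1.        ]]), 'rvec': array([ 2.14677325, -2.12052195,  0.18063548]), 'tvec': array([0.00911321, 0.60023452, 0.97566016])}
```

View pics/scene0.png

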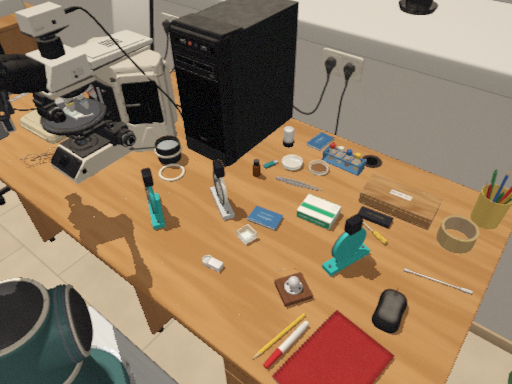

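View pics/top0.png

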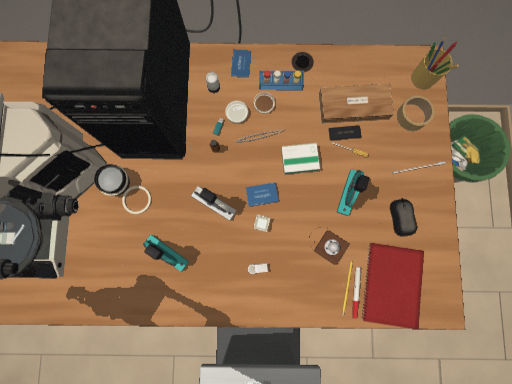

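The aluminium/white clinometer is at about scene (221,190) and top (213,203). The stand with its stud is at scene (293,287) and top (332,246). The two turquoise ones are look-alikes. I'll zoom in next.

```bash
python3 - <<'E'
import cv2,numpy as np
a=cv2.imread("pics/scene0.png")[150:230,180:260]; b=cv2.imread("pics/top0.png")[175:230,180:250]
c=cv2.imread("pics/top0.png")[225:270,305:360]; d=cv2.imread("pics/scene0.png")[265:310,265:320]
f=lambda i,h:cv2.resize(i,(i.shape[1]*h//i.shape[0],h),interpolation=cv2.INTER_CUBIC)
r1=np.hstack([f(a,320),f(b,320)]);r2=np.hstack([f(c,270),f(d,270)])
W=max(r1.shape[1],r2.shape[1]);p=lambda r:np.pad(r,((0,0),(0,W-r.shape[1]),(0,0)))
o=np.vstack([p(r1),p(r2)]);print(o.shape);cv2.imwrite("pics/z0.png",o)
E
```

```text
(590, 727, 3)
```

View pics/z0.png

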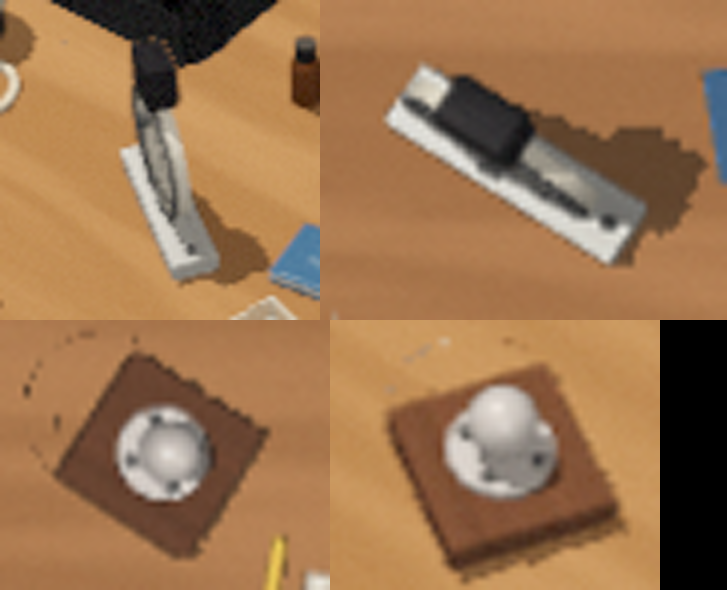

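The clinometer's sole bar runs upper-left to lower-right in the top view. The dark details on the dial face seem to be on the lower-left side. Now I'll measure poses.

```bash
cat > h.py <<'E'
import cv2,numpy as np
from workcell import bot
M={n:bot.camera_model(n) for n in("scene","top")}
def cam(n):
    m=M[n];R=cv2.Rodrigues(np.array(m["rvec"]))[0];return np.array(m["intrinsics"]),R,np.array(m["tvec"])
def pos(n): K,R,t=cam(n);return -R.T@t
def ray(n,p,z):
    K,R,t=cam(n);d=R.T@np.linalg.solve(K,[p[0],p[1],1.]);c=-R.T@t
    return c+d*(z-c[2])/d[2]
def proj(n,X):
    m=M[n];return cv2.projectPoints(np.array(X,float).reshape(-1,1,3),np.array(m["rvec"]),np.array(m["tvec"]),np.array(m["intrinsics"]),None)[0].reshape(-1,2)
def tri(p1,p2):
    P=[np.hstack([cam(n)[0]@cam(n)[1],(cam(n)[0]@cam(n)[2])[:,None]]) for n in("scene","top")]
    X=cv2.triangulatePoints(P[0],P[1],np.array(p1,float),np.array(p2,float));return (X[:3]/X[3]).ravel()
E
python3 - <<'E'
from h import *
print(pos("scene"),pos("top"))
t=cv2.imread("pics/top0.png");s=cv2.imread("pics/scene0.png")
def big(mask,roi,k):
    x0,y0,x1,y1=roi;m=np.zeros(mask.shape,np.uint8);m[y0:y1,x0:x1]=mask[y0:y1,x0:x1]
    n,l,st,c=cv2.connectedComponentsWithStats(m);i=1+np.argmax(st[1:,4]);print(k,st[i],c[i]);return (l==i)
ht=cv2.cvtColor(t,cv2.COLOR_BGR2HSV);hs=cv2.cvtColor(s,cv2.COLOR_BGR2HSV)
# stand: balls
for n,h,z,roi in(("top",ht,.016,(310,225,355,270)),):
    m=((h[...,2]<125)|((h[...,1]<60))).astype(np.uint8)
    b=big(m,roi,n);cnt=cv2.findContours(b.astype(np.uint8),0,2)[0][0]
    r=cv2.minAreaRect(cnt);bx=cv2.boxPoints(r);print(bx);print([ray(n,p,.016)[:2].round(4) for p in bx],np.mean([ray(n,p,.016) for p in bx],0))
for n,h,roi in(("top",ht,(185,180,245,225)),("scene",hs,(200,150,240,225))):
    b=big((h[...,2]<75).astype(np.uint8),roi,n+" black")
    print([ (i,x) for i,x in enumerate(roi)])
    print(cv2.boxPoints(cv2.minAreaRect(cv2.findContours(b.astype(np.uint8),0,2)[0][0])))
m=((ht[...,1]<70)|(ht[...,2]<75)).astype(np.uint8);b=big(m,(185,180,245,225),"sole")
bx=cv2.boxPoints(cv2.minAreaRect(cv2.findContours(b.astype(np.uint8),0,2)[0][0]));print(bx)
print([ray("top",p,.016)[:2].round(4) for p in bx])
E
```

```text
[-0.01259133 -0.47012153  0.83062052] [0.42801721 0.01592369 1.06246176]
top [314 231  36  34 693] [331.36652237 247.10533911]
[[312.8462  250.23076]
 [327.30774 228.53844]
 [349.9231  243.61537]
 [335.46155 265.30768]]
[array([ 0.4555, -0.1418]), array([ 0.5153, -0.1825]), array([ 0.4747, -0.2437]), array([ 0.4157, -0.2027])] [ 0.46529963 -0.19270936  0.016     ]
top black [199 188  18  17 173] [208.01156069 195.94797688]
[(0, 185), (1, 180), (2, 245), (3, 225)]
[[197.61537 196.07692]
 [204.07692 186.3846 ]
 [218.61537 196.07692]
 [212.15382 205.76924]]
scene black [200 150  40  29 586] [220.97440273 158.90784983]
[(0, 200), (1, 150), (2, 240), (3, 225)]
[[200. 150.]
 [239. 150.]
 [239. 178.]
 [200. 178.]]
sole [191 186  45  34 608] [213.16940789 202.17927632]
[[190.38419 195.55841]
 [198.27328 183.06732]
 [237.59012 207.89902]
 [229.70102 220.3901 ]]
[array([0.6028, 0.1989]), array([0.6387, 0.1782]), array([0.5696, 0.0661]), array([0.5345, 0.0873])]
```

```bash
python3 - <<'E'
from h import *
t=cv2.imread("pics/top0.png");s=cv2.imread("pics/scene0.png")
A=ray("top",[190.38,195.56],0);B=ray("top",[229.7,220.39],0)
u=(A-B)[:2];L=np.linalg.norm(u);u/=L;n=np.array([-u[1],u[0]]);
print("L",L,"u",u,"yaw of u deg",np.degrees(np.arctan2(u[1],u[0])))
x=-n if n[0]<0 else n  # into scene (away from camera)
c=(A+B)[:2]/2+x*0.017;print("x",x,"centre from sole",c)
bx=np.array([[197.6,196.1],[204.1,186.4],[218.6,196.1],[212.2,205.8]])
print("grip top-view box at .151:",[ray("top",p,.151)[:2].round(4) for p in bx],"centre",np.mean([ray("top",p,.151) for p in bx],0),np.mean([ray("top",p,.145) for p in bx],0))
# predicted projections
for z in(.113,.151):
  print(z,proj("scene",[[*(c),z]]),proj("top",[[*(c),z]]))
# frontal rectification of dial face
np.save("c.npy",np.r_[c,x])
yy=np.array([u[0],u[1],0.]);X=np.array([x[0],x[1],0.]);C=np.array([c[0],c[1],0.])
out=[]
for nm,im in(("scene",s),("top",t)):
    W=lambda yv,z:C-X*0.007+yy*yv+np.array([0,0,z])
    src=proj(nm,[W(.065,.16),W(-.065,.16),W(-.065,0),W(.065,0)]).astype(np.float32)
    print(nm,src.round(1).tolist())
    H=cv2.getPerspectiveTransform(src,np.float32([[0,0],[390,0],[390,480],[0,480]]))
    out.append(cv2.warpPerspective(im,H,(390,480),flags=cv2.INTER_CUBIC))
cv2.imwrite("pics/rect0.png",np.hstack(out))
E
```

```text
L 0.13291401190858435 u [0.52193889 0.85298288] yaw of u deg 58.537601435863905
x [ 0.85298288 -0.52193889] centre from sole [0.58530463 0.13618443]
grip top-view box at .151: [array([0.5792, 0.1577]), array([0.6034, 0.1427]), array([0.5798, 0.1065]), array([0.5557, 0.1214])] centre [0.57952234 0.13207057 0.151     ] [0.58051968 0.13283515 0.145     ]
0.113 [[218.51537811 173.32207483]] [[208.39639269 196.29001121]]
0.151 [[217.43199305 162.38363884]] [[206.50907874 193.72109541]]
scene [[207.89999389648438, 146.5], [221.89999389648438, 175.3000030517578], [225.89999389648438, 218.89999389648438], [212.89999389648438, 189.5]]
top [[182.10000610351562, 181.39999389648438], [227.10000610351562, 209.6999969482422], [231.1999969482422, 217.10000610351562], [192.8000030517578, 192.89999389648438]]
```

View pics/rect0.png

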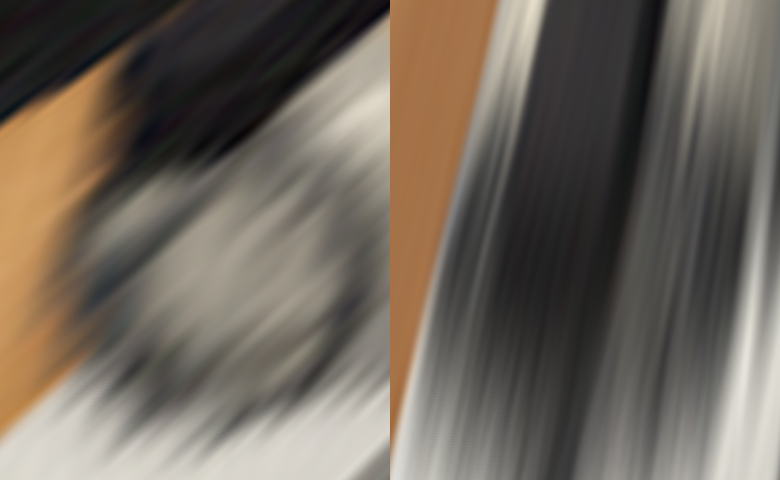

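The dial is seen too obliquely here to tell front from back. If I grip across the 24 mm faces with the tool's y along -31.5°, the wrist range allows either case, so I can turn the dial to the scene camera once it's lifted.

```bash
cat >> h.py <<'E'
from scipy.spatial.transform import Rotation as Rn
def tool(yaw_y_deg,tilt=0.0):
    "tool down, tool y at world angle; then turned about tool y by tilt"
    a=np.radians(yaw_y_deg);y=np.array([np.cos(a),np.sin(a),0]);z=np.array([0,0,-1.]);x=np.cross(y,z)
    return Rn.from_matrix(np.c_[x,y,z])*Rn.from_rotvec([0,tilt,0])
def rel(p,R,s=None):
    s=s or bot.read_state();R0=Rn.from_rotvec(s["tcp_rot"]);
    return (R0.inv().apply(np.array(p)-s["tool_pos"])*100).round(2),(R0.inv()*R).as_rotvec().round(4)
E
python3 - <<'E'
from h import *
for p in((185,150),(232,165),(290,110),(60,170),(100,172)): print(p,ray("scene",p,0).round(3))
print(proj("top",[.304,.603,.405]),proj("scene",[.304,.603,.405]))
print(rel([.583,.135,.38],tool(-31.5)),rel([.583,.135,.292],tool(-31.5)))
E
```

```text
(185, 150) [0.702 0.403 0.   ]
(232, 165) [0.736 0.225 0.   ]
(290, 110) [1.119 0.262 0.   ]
(60, 170) [0.385 0.649 0.   ]
(100, 172) [0.457 0.537 0.   ]
[[-100.51671915  331.32001307]] [[-17.81785552  63.57646829]]
(array([-45.99, -29.17,   2.4 ]), array([-0.0017,  0.0017,  1.6538])) (array([-45.99, -29.15,  11.2 ]), array([-0.0017,  0.0017,  1.6538]))
```

```bash
python3 -m jog '[[[0,-3,-6,0,0,0,0],[0,-6,-12,0,0,0,0.1],[0,-10,-17,0,0,0,0.25],[0,-16,-20,0.5,0,0,0.45],[0,-22,-22,1,0,0,0.65],[0,-28,-24,1.5,0,0,0.85],[0,-34,-26,2,0,0,1.05],[0,-40,-28,2.4,0,0,1.25],[0,-46,-29.2,2.4,0,0,1.45],[0,-46,-29.2,2.4,0,0,1.65],[0,-46,-29.2,2.4,0,0,1.654],[0,-46,-29.2,2.4,0,0,1.654]]]' 60; python3 - <<'E'
from h import *
im=bot.read_camera("top");cv2.imwrite("pics/top1.png",im[:,:,::-1])
im2=bot.read_camera("scene");cv2.imwrite("pics/scene1.png",im2[:,:,::-1])
f=lambda i:cv2.resize(i,None,fx=4,fy=4,interpolation=cv2.INTER_CUBIC)
cv2.imwrite("pics/z1.png",np.hstack([f(im[150:250,160:260,::-1]),f(im2[110:210,170:270,::-1])]))
print(rel([.583,.135,.292],tool(-31.5)))
E
```

```text
time: 1.6
tool_pos: [0.5832, 0.1346, 0.3799]
tcp_rot: [-2.741, -1.535, 0.002]
wrist_force: [-0.5, -0.1, -0.2]
width: 1.001
(array([0.  , 0.02, 8.83]), array([-0.0006,  0.0005,  0.0017]))
```

View pics/z1.png

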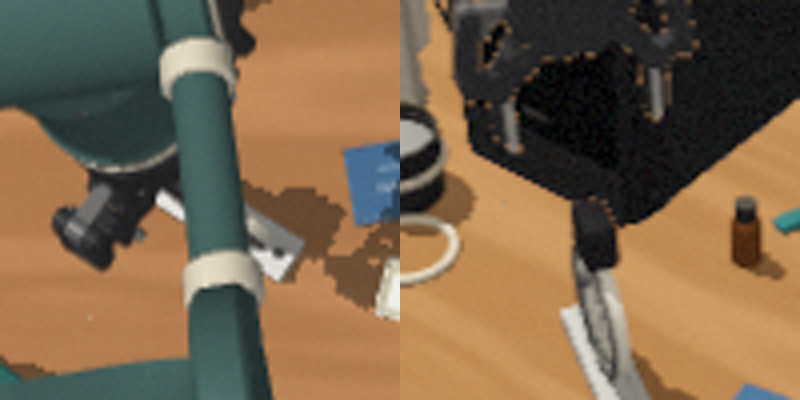

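The open fingers (scene zoom at about (512,130) and (655,90)) straddle the grip block. I'll go down and close.

```bash
python3 -m jog '[[[0,0,0,4,0,0,0],[0,0,0,7,0,0,0],[0,0,0,8.8,0,0,0],[0,0,0,8.8,0,0,0],[1,0,0,8.8,0,0,0],[1,0,0,8.8,0,0,0],[1,0,0,8.8,0,0,0],[1,0,0,8.8,0,0,0],[1,0,0,8.8,0,0,0],[1,0,0,8.8,0,0,0],[1,0,0,8.8,0,0,0],[1,0,0,8.8,0,0,0]]]' 80; python3 - <<'E'
from h import *
im2=bot.read_camera("scene")
f=lambda i:cv2.resize(i,None,fx=5,fy=5,interpolation=cv2.INTER_CUBIC)
cv2.imwrite("pics/z2.png",f(im2[120:230,170:270,::-1]))
E
```

```text
time: 3.2
tool_pos: [0.5838, 0.135, 0.2938]
tcp_rot: [2.74, 1.534, 0.003]
wrist_force: [0.7, -1.0, 6.1]
width: 0.271
```

View pics/z2.png

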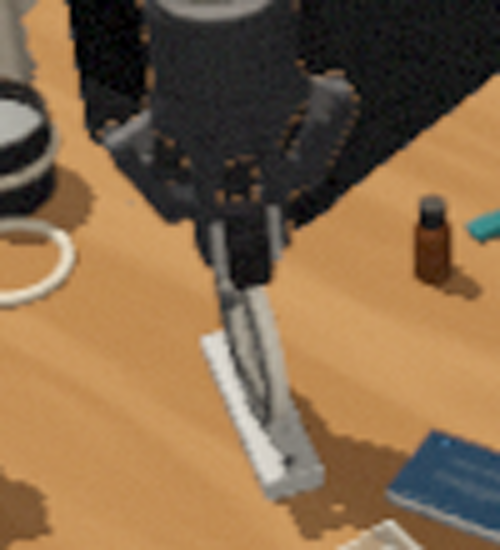

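```bash
python3 -m jog '[[[1,0,0,-3,0,0,0],[1,0,0,-7,0,0,0],[1,0,0,-10,0,0,0],[1,0,0,-10,0,0,0]]]'; python3 - <<'E'
from h import *
b1=ray("top",[333.7,247.2],.036);b2=ray("scene",[293.7,281.7],.036);print(b1,b2,tri([293.7,281.7],[333.7,247.2]))
for p,z in(((363,183),.151),((345,212),.016),((357,172),.016)):print(ray("top",p,z))
b=(b1+b2)/2
print(bot.read_state()["tool_pos"],bot.read_state()["wrist_force"],bot.read_state()["width"]);print(rel([b[0],b[1],.40],tool(30)))
E
```

```text
time: 3.75
tool_pos: [0.5836, 0.1351, 0.3943]
tcp_rot: [2.74, 1.534, 0.005]
wrist_force: [0.5, -0.3, -3.6]
width: 0.27
[ 0.46372227 -0.19492492  0.036     ] [ 0.46632291 -0.19397558  0.036     ] [ 0.46403638 -0.19472658  0.03910859]
[ 0.61676442 -0.24668659  0.151     ]
[ 0.56182967 -0.23262261  0.016     ]
[ 0.67628021 -0.26971676  0.016     ]
[0.58360452 0.13513792 0.39425445] [ 0.48684488 -0.32626687 -3.57780858] 0.26983393257535226
(array([-34.29,   7.12,  -0.64]), array([ 3.5000e-03, -9.0000e-04, -1.0736e+00]))
```

```bash
python3 -m jog '[[[1,-4,0.8,-0.6,0,0,-0.1],[1,-9,1.9,-0.6,0,0,-0.28],[1,-14,2.9,-0.6,0,0,-0.46],[1,-19,4,-0.6,0,0,-0.64],[1,-24,5,-0.6,0,0,-0.82],[1,-29,6,-0.6,0,0,-0.98],[1,-33,6.8,-0.6,0,0,-1.06],[1,-34.3,7.1,-0.6,0,0,-1.073],[1,-34.3,7.1,-0.6,0,0,-1.073],[1,-34.3,7.1,-0.6,0,0,-1.073],[1,-34.3,7.1,-0.6,0,0,-1.073],[1,-34.3,7.1,-0.6,0,0,-1.073]]]'; python3 - <<'E'
from h import *
print(rel([.465,-.1945,.40],tool(30)))
im=bot.read_camera("top");im2=bot.read_camera("scene")
np.savez("v3.npz",t=im,s=im2)
cv2.imwrite("pics/scene3.png",im2[:,:,::-1])
f=lambda i,k:cv2.resize(i,None,fx=k,fy=k,interpolation=cv2.INTER_CUBIC)
cv2.imwrite("pics/z3.png",np.hstack([f(im2[180:300,230:330,::-1],4),f(im[180:300,270:370,::-1],4)]))
E
```

```text
time: 5.25
tool_pos: [0.4646, -0.1938, 0.3985]
tcp_rot: [-1.57, -2.721, -0.0]
wrist_force: [-1.0, -0.1, -4.0]
width: 0.268
(array([-0.08, -0.  , -0.15]), array([-0.    , -0.0002,  0.0006]))
```

View pics/z3.png

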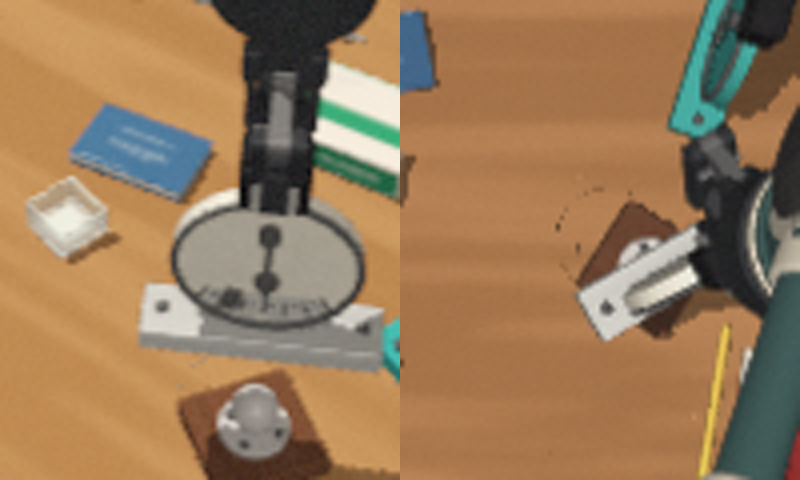

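The front does face the camera. In the crop the pivot is at (270,236), the bob at (266,282) and the tab at (232,297), to the left on the +y side. Next I'll rectify the dial plane to measure the tab angle.

```bash
cat >> h.py <<'E'
def rect(n,im,s,z0=.2938,xo=-.008,k=5,fn=None,off=(0,0,0)):
    "frontal view of dial plane, k px/mm, y from +60 to -60 left to right, z 125..15; grasp offsets"
    R=Rn.from_rotvec(s["tcp_rot"]);ex=R.apply([0,1,0]);ey=R.apply([1,0,0]);ez=-R.apply([0,0,1])
    O=s["tool_pos"]-ez*z0+np.array(off)
    W=lambda x,y,z:O+ex*x+ey*y+ez*z
    src=proj(n,[W(xo,.06,.125),W(xo,-.06,.125),W(xo,-.06,.015),W(xo,.06,.015)]).astype(np.float32)
    H=cv2.getPerspectiveTransform(src,np.float32([[0,0],[120*k,0],[120*k,110*k],[0,110*k]]))
    return cv2.warpPerspective(im,H,(120*k,110*k),flags=cv2.INTER_CUBIC),H,W
E
python3 - <<'E'
from h import *
s=bot.read_state();v=np.load("v3.npz");im=v["s"][:,:,::-1]
o,H,W=rect("scene",im,s)
c=[W(-.017,.065,0),W(-.017,-.065,0),W(-.017,.065,.016),W(-.017,-.065,.016),W(-.008,0,.096)]
print(((proj("scene",c)-[230,180])*4).round(0))
for a in np.arange(0,.55,.1):
    r=56*5;cv2.circle(o,(int(300-r*np.sin(a)),int(145+r*np.cos(a))),2,(0,0,255),-1)
cv2.circle(o,(300,145),3,(0,0,255),-1)
cv2.imwrite("pics/rect3.png",o)
E
```

```text
[[137. 348.]
 [379. 374.]
 [137. 330.]
 [382. 356.]
 [268. 232.]]
```

View pics/rect3.png

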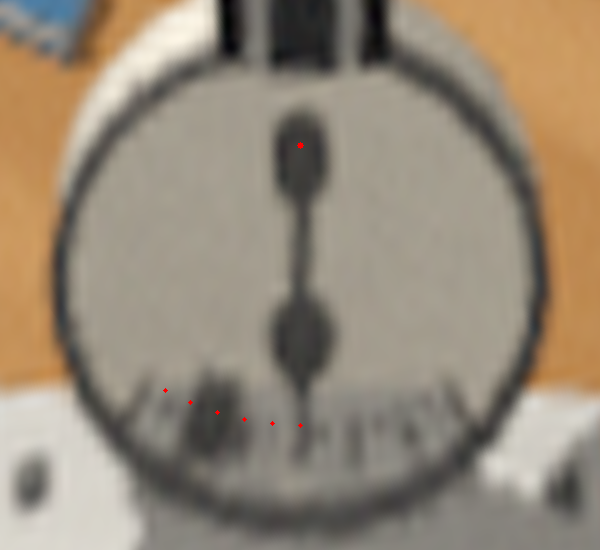

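```bash
python3 - <<'E'
from h import *
s=bot.read_state();v=np.load("v3.npz");im=v["s"][:,:,::-1]
for xo in(-.005,-.006,-.008):
    o,H,W=rect("scene",im,s,xo=xo)
    g=cv2.cvtColor(o,cv2.COLOR_BGR2GRAY)
    for (x0,y0,x1,y1) in((170,365,255,465),(260,90,340,210),(260,285,340,385)):
        w=np.clip(115-g[y0:y1,x0:x1].astype(float),0,None);yy,xx=np.mgrid[y0:y1,x0:x1]
        c=(w*xx).sum()/w.sum(),(w*yy).sum()/w.sum();print(xo,np.round(c,1),end=" ")
        if x0==170: t=c
        elif y0==90: p=c
    print("tab angle about predicted pivot",np.arctan2(300-t[0],t[1]-145),"about seen pivot",np.arctan2(p[0]-t[0],t[1]-p[1]))
E
```

```text
-0.005 [213.3 437.3] -0.005 [299.9 172.3] -0.005 [301.1 349.4] tab angle about predicted pivot 0.2882808529420858 about seen pivot 0.31588070607597996
-0.006 [213.  434.1] -0.006 [299.8 168.9] -0.006 [301.1 346.4] tab angle about predicted pivot 0.2922326307602281 about seen pivot 0.3163220283039865
-0.008 [212.  425.6] -0.008 [299.9 159.4] -0.008 [301.2 338.8] tab angle about predicted pivot 0.30391815631920016 about seen pivot 0.31893520676266895
```

The tab angle comes out at about 0.315 rad. Next I'll descend level towards the stud.

```bash
python3 -m jog '[[[1,-0.1,0,2,0,0,0],[1,-0.1,0,4,0,0,0],[1,-0.1,0,4.8,0,0,0],[1,-0.1,0,5.1,0,0,0],[1,-0.1,0,5.2,0,0,0],[1,-0.1,0,5.2,0,0,0]]]'; python3 - <<'E'
from h import *
print(bot.read_state()["wrist_force"],bot.read_state()["tool_pos"])
im=bot.read_camera("top");im2=bot.read_camera("scene")
f=lambda i,k:cv2.resize(i,None,fx=k,fy=k,interpolation=cv2.INTER_CUBIC)
cv2.imwrite("pics/z4.png",np.hstack([f(im2[200:320,230:330,::-1],4),f(im[180:300,270:370,::-1],4)]))
E
```

```text
time: 6.1
tool_pos: [0.4652, -0.1955, 0.3474]
tcp_rot: [1.571, 2.719, 0.0]
wrist_force: [-0.0, -0.2, -4.1]
width: 0.269
[-0.04658223 -0.15383388 -4.07434783] [ 0.46519703 -0.19551567  0.34742528]
```

View pics/z4.png

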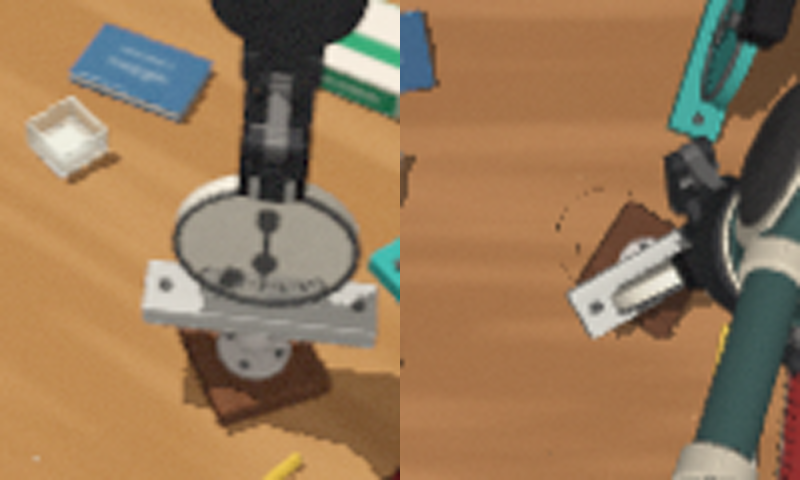

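The sole is above the stud head and looks centred and level. I'll lower it in small steps to contact.

```bash
python3 -m jog '[[[1,0,0,0.2,0,0,0],[1,0,0,0.35,0,0,0],[1,0,0,0.4,0,0,0],[1,0,0,0.4,0,0,0]]]'
```

```text
time: 6.7
tool_pos: [0.4651, -0.1955, 0.3434]
tcp_rot: [1.571, 2.72, -0.0]
wrist_force: [-1.5, 1.2, 3.0]
width: 0.268
```

Contact made, with about 7 N on the stud. I'll hold it for step 1, then rock the first half about the ball centre.

```bash
python3 -m jog '[[[1,0,0,0,0,0,0],[1,0,0,0,0,0,0],[1,0,0,0,0,0,0],[1,0,0,0,0,0,0]]]' 100; python3 -m jog '[[[1,0.61,0,-0.02,0,-0.02,0],[1,1.23,0,0,0,-0.04,0],[1,1.85,0,0.03,0,-0.06,0],[1,2.46,0,0.07,0,-0.08,0],[1,3.07,0,0.12,0,-0.1,0],[1,3.68,0,0.19,0,-0.12,0],[1,4.29,0,0.27,0,-0.14,0],[1,4.9,0,0.36,0,-0.16,0],[1,4.9,0,0.36,0,-0.16,0],[1,4.9,0,0.36,0,-0.16,0]]]';  python3 - <<'E'
from h import *
s=bot.read_state();print(Rn.from_rotvec(s["tcp_rot"]).as_matrix().round(4))
im=bot.read_camera("top");im2=bot.read_camera("scene")
f=lambda i,k:cv2.resize(i,None,fx=k,fy=k,interpolation=cv2.INTER_CUBIC)
cv2.imwrite("pics/z5.png",np.hstack([f(im2[200:320,230:330,::-1],4),f(im[180:300,270:370,::-1],4)]))
E
```

```text
time: 7.2
tool_pos: [0.4651, -0.1955, 0.3434]
tcp_rot: [1.571, 2.719, -0.0]
wrist_force: [-1.9, 0.2, 5.9]
width: 0.267
time: 8.45
tool_pos: [0.4408, -0.1533, 0.3399]
tcp_rot: [1.499, 2.596, -0.122]
wrist_force: [-0.7, -2.4, 5.9]
width: 0.262
[[-4.934e-01  8.659e-01  8.190e-02]
 [ 8.545e-01  5.001e-01 -1.404e-01]
 [-1.626e-01  7.000e-04 -9.867e-01]]
```

View pics/z5.png

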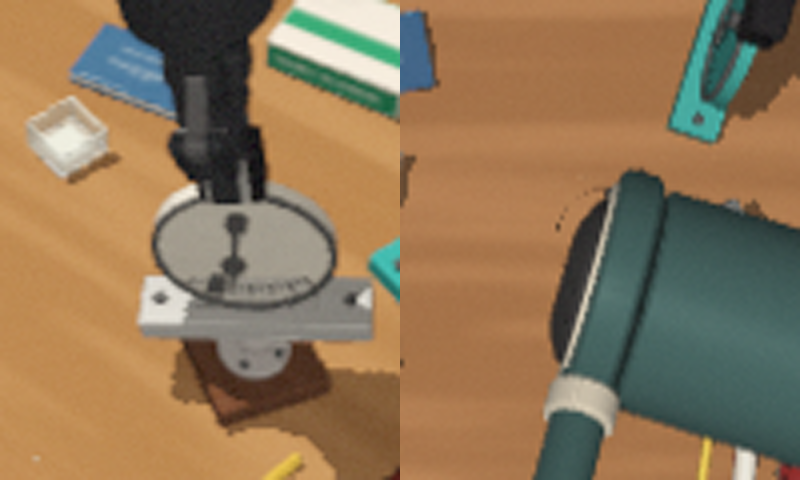

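```bash
python3 -m jog '[[[1,0.61,0,-0.02,0,-0.02,0],[1,1.23,0,-0.01,0,-0.04,0],[1,1.85,0,0.02,0,-0.06,0],[1,2.46,0,0.06,0,-0.08,0],[1,3.07,0,0.11,0,-0.1,0],[1,3.68,0,0.18,0,-0.12,0],[1,4.29,0,0.26,0,-0.14,0],[1,4.78,0,0.34,0,-0.156,0],[1,4.78,0,0.34,0,-0.156,0],[1,4.78,0,0.34,0,-0.156,0]]]';  python3 - <<'E'
from h import *
s=bot.read_state();print(Rn.from_rotvec(s["tcp_rot"]).as_matrix().round(4))
im=bot.read_camera("top");im2=bot.read_camera("scene")
np.savez("v6.npz",t=im,s=im2)
f=lambda i,k:cv2.resize(i,None,fx=k,fy=k,interpolation=cv2.INTER_CUBIC)
o,H,W=rect("scene",im2[:,:,::-1],s,k=4)
cv2.imwrite("pics/z6.png",np.hstack([f(im2[195:305,230:310,::-1],4),o]))
print(W(0,0,0))
E
```

```text
time: 9.8
tool_pos: [0.4174, -0.1121, 0.3287]
tcp_rot: [1.429, 2.474, -0.227]
wrist_force: [0.1, -0.7, 6.3]
width: 0.264
[[-0.4746  0.866   0.1575]
 [ 0.823   0.5001 -0.2696]
 [-0.3122  0.0017 -0.95  ]]
[ 0.46362767 -0.19126804  0.04958273]
```

View pics/z6.png

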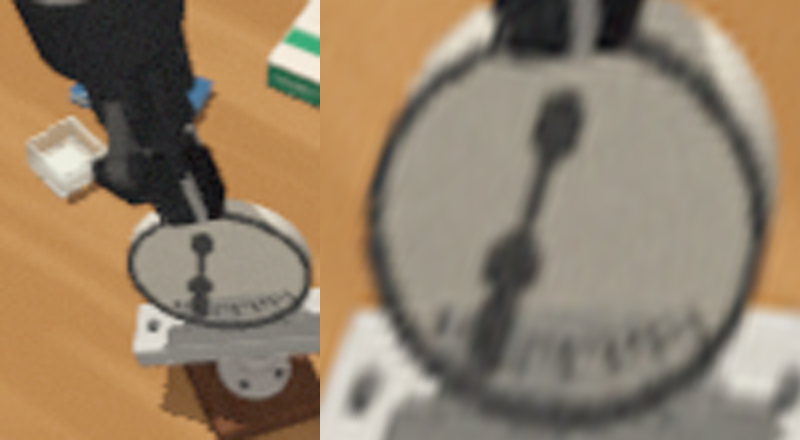

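The pointer's tip lies in front of the tab: in the crop the pivot is at (203,243), the bob at (201,285) and the tab at (200,303). I'll let it settle for a second and check once more.

```bash
python3 -m jog '[[[1,0,0,0,0,0,0],[1,0,0,0,0,0,0],[1,0,0,0,0,0,0],[1,0,0,0,0,0,0],[1,0,0,0,0,0,0],[1,0,0,0,0,0,0],[1,0,0,0,0,0,0],[1,0,0,0,0,0,0],[1,0,0,0,0,0,0],[1,0,0,0,0,0,0],[1,0,0,0,0,0,0],[1,0,0,0,0,0,0]]]';  python3 - <<'E'
from h import *
s=bot.read_state()
im2=bot.read_camera("scene");b=im2[:,:,::-1]
o,H,W=rect("scene",b,s,k=5)
g=cv2.cvtColor(o,cv2.COLOR_BGR2GRAY)
# dark profile along rows
for r in range(120,470,20):
    w=np.clip(105-g[r,130:380].astype(float),0,None);x=np.arange(130,380)
    if w.sum()>0:
        on=x[w>0];print(r,round((w*x).sum()/w.sum(),1),on.min(),on.max())
cv2.imwrite("pics/z7.png",o);cv2.imwrite("pics/scene7.png",b);print(W(0,0,0))
E
```

```text
time: 11.4
tool_pos: [0.4174, -0.1121, 0.3288]
tcp_rot: [1.429, 2.474, -0.226]
wrist_force: [0.2, -1.3, 6.5]
width: 0.265
120 271.9 130 322
140 300.6 274 328
160 296.0 267 326
180 294.0 266 320
200 285.2 271 301
220 276.9 269 285
240 270.9 262 279
260 265.0 256 274
280 257.5 250 265
300 248.0 227 267
320 240.4 210 273
340 236.8 203 271
360 234.1 212 259
380 223.5 203 245
400 217.0 192 242
420 211.6 186 237
440 201.4 130 365
460 174.8 130 223
[ 0.46368545 -0.19129909  0.0496314 ]
```

View pics/z7.png

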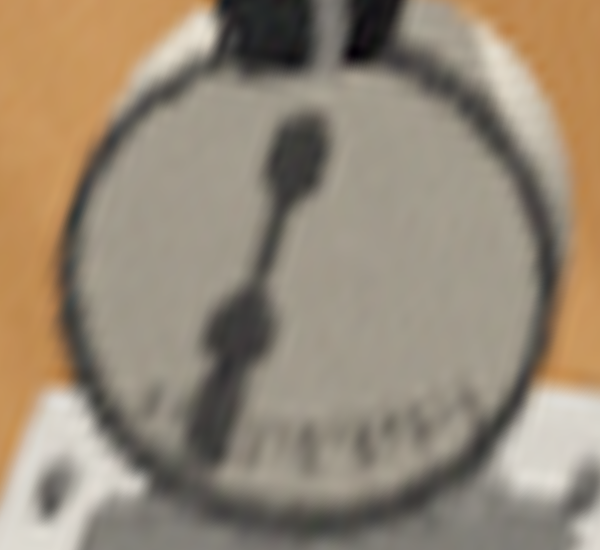

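View pics/scene7.png

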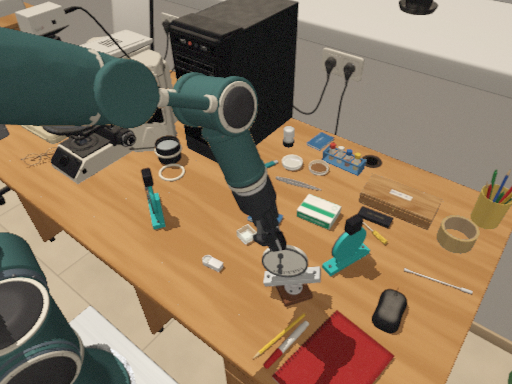

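The pointer line (rectified (285,200) to (257,280)) runs on to column 213 at row 410, and the tab's middle there is at 214, so they are aligned to under a millimetre. The bystanders are still in place. I'm handing in.

```bash
python3 -c "
from workcell import bot
print(bot.finish_job()); s=bot.read_state(); print(s['time'],s['wrist_force'],s['width'])"
```

```text
the job is handed in; nothing more can be done
None
the job is handed in; nothing more can be done
```

I lifted the clinometer by its grip and turned its dial towards the scene camera. I then set it level on the stud and held it there for about half a second. From there I rocked it about 0.32 rad around the stud's head, +y end down, and handed the job in at about 11.5 s while still holding it there.

The last checks before handing in, none of which failed:
- **Pointer:** it pointed at the middle of the tab to within about 1 mm in the rectified picture, and looked unchanged between two pictures about 1.5 s apart. The tab's measured angle was about 0.315 rad.
- **Position:** the middle of the sole was at about z = 0.0496 m, roughly 4 mm from the stud's top.
- **Forces:** about 10 N pressing on the stud, with the grip set to 100 N and the fingers still on the block.
- **Dial:** vertical to within about 0.2 degrees front to back, going by the tool's orientation.
- **Other things on the desk:** none looked moved in the last picture, but the arm partly hid the lens tissue and hid the oil bottle, so I did not see the bottle's final place.

The two cameras' estimates of the stud's position differed by about 2 to 3 mm. I used roughly the midpoint. Handing in gave no verdict, and the state could not be read afterwards, so the final second is unconfirmed.

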